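# Transfer turned samples to the inspection rack in the same order

## Task

Move the four turned samples from the coloured seats of the incoming carrier to the bays of the aluminium inspection rack, keeping their order: the sample nearest the carrier's yellow end block goes into the bay nearest the rack's yellow end, the next one into the next bay, and so on. Set each one down upright and gently on the floor of its bay, one per bay, without knocking any sample over, and leave the caliper, the jar and the wooden box where they are.

Things in the scene. Friction and masses are not known exactly. Their poses are not given: they have to be found in the camera images.
- sample_red: turned steel sample with a red cap, standing upright: round foot 34 mm across and 10 mm high, steel shank 22 mm across up to 50 mm, red cylindrical cap 28 mm across from 50 to 85 mm height (total 85 mm), about 180 g. Origin at the centre of its underside, z along its axis. At the start it stands within 3 mm of the centre of the red seat.
- sample_blue: turned steel sample with a blue cap, standing upright: round foot 34 mm across and 10 mm high, steel shank 22 mm across up to 50 mm, blue cylindrical cap 28 mm across from 50 to 85 mm height (total 85 mm), about 180 g. Origin at the centre of its underside, z along its axis. At the start it stands within 3 mm of the centre of the blue seat.
- sample_green: turned steel sample with a green cap, standing upright: round foot 34 mm across and 10 mm high, steel shank 22 mm across up to 50 mm, green cylindrical cap 28 mm across from 50 to 85 mm height (total 85 mm), about 180 g. Origin at the centre of its underside, z along its axis. At the start it stands within 3 mm of the centre of the green seat.
- sample_white: turned steel sample with a white cap, standing upright: round foot 34 mm across and 10 mm high, steel shank 22 mm across up to 50 mm, white cylindrical cap 28 mm across from 50 to 85 mm height (total 85 mm), about 180 g. Origin at the centre of its underside, z along its axis. At the start it stands within 3 mm of the centre of the white seat.
- seat_red: red square tray, 54 x 54 x 10 mm, walls 4 mm, inner floor 4 mm above its underside, fixed on the incoming carrier (grey strip, 6 mm). Origin: centre of its underside, 6 mm above the bench; y along the row. The four seats stand 58 mm apart in any order; each starts with the sample of its colour, so they keep showing the starting order.
- seat_blue: blue square tray, 54 x 54 x 10 mm, walls 4 mm, inner floor 4 mm above its underside, fixed on the incoming carrier (grey strip, 6 mm). Origin: centre of its underside, 6 mm above the bench; y along the row. The four seats stand 58 mm apart in any order; each starts with the sample of its colour, so they keep showing the starting order.
- seat_green: green square tray, 54 x 54 x 10 mm, walls 4 mm, inner floor 4 mm above its underside, fixed on the incoming carrier (grey strip, 6 mm). Origin: centre of its underside, 6 mm above the bench; y along the row. The four seats stand 58 mm apart in any order; each starts with the sample of its colour, so they keep showing the starting order.
- seat_white: white square tray, 54 x 54 x 10 mm, walls 4 mm, inner floor 4 mm above its underside, fixed on the incoming carrier (grey strip, 6 mm). Origin: centre of its underside, 6 mm above the bench; y along the row. The four seats stand 58 mm apart in any order; each starts with the sample of its colour, so they keep showing the starting order.
- start_block: yellow end block of the incoming carrier, 60 x 26 x 20 mm, fixed, at one or the other end of the row of seats: it marks the start of that row (a dark grey block marks the far end). Origin at the centre of its underside, 46 mm along the row from the centre of the nearest seat (then 104, 162 and 220 mm to the others).
- rack: aluminium rack, fixed on the bench, 236 mm long (y), 62 mm wide (x): four bays in a row and a yellow end block (26 mm thick, 26 mm high) at its +y end. Origin on the bench under the middle of the bays. Bay centres at x = 0, y = +87 (first, beside the yellow block), +29, -29, -87 mm; bays 54 x 54 mm inside, floors 8 mm above the bench, walls 4 mm thick, 10 mm above the floor.
- caliper: bystander: digital caliper lying on the bench beyond the work, 180 mm long, 15 mm high at most. Origin under the middle of its bar, y along the bar.
- oil_jar: bystander: amber jar with black lid, 52 mm across, 70 mm high. Origin at the centre of its underside.
- gauge_box: bystander: closed wooden gauge-block box, 70 x 110 x 30 mm. Origin at the centre of its underside.
There are look-alikes about, which are no part of the job. What is shaped like the sample_green but purple is not meant. What is shaped like the sample_white but purple is not meant.

How it is judged:
By the outcome, as a careful person would: the job done as asked, in the order asked, and still so for the second after the job is handed in, with the robot touching nothing.
It also fails if it takes over 109 s, if anything falls off the work surface, if the arm or the gripper's body presses on something with over 40 N, if the wrist force passes 120 N, or if a joint passes its speed limit or range.

## Robot

A 7-joint arm with a two-finger parallel gripper is mounted at the origin on the work surface. World frame = base frame: x ahead of the robot, y to its left, z up, the work surface at z = 0. Lengths are in m, angles in rad, forces in N, time in s.
With the tool pointing down it reaches from about 0.35 to 0.9 m from the base axis. Payload 8.1 kg.
Tool frame: the origin (TCP) lies at the very end of the fingers, on their centre line; the grasp point (between the pads) lies grip_point_offset behind it (grip_point_offset is the distance from the TCP to the grasp point, in m); z points along the fingers, y is the direction in which the jaws open and shut (so a half turn about z gives the same grasp; the last joint's range is limited). The gripper opens to 92 mm and grips with 3 to 60 N. Pads are 19 mm wide; open, the fingers measure 130 mm over their backs; the gripper's body (75 mm by 190 mm) begins 47 mm behind the grasp point.
Start: joints at [-1.21, 0.434, 0.025, 1.573, -0.012, 1.134, -0.075], TCP at [0.28, 0.559, 0.227] pointing down, gripper open.
Joint ranges: [-2.62, 2.62], [-0.44, 2.09], [-1.27, 1.32], [0.08, 2.57], [-1.32, 4.46], [0.12, 2], [-2.74, 2.74]. Speed limits (rad/s): [2.22, 2.22, 3.01, 3.01, 3.14, 3.14, 3.14].

## Interface

Orientations are given as a rotation vector (axis times angle).
In Python, from cell import * gives the robot as it stands.
- The arm moves only by the tool drive_tool, never from a script. Its argument "increments" is a list of rows, each an object of numbers: "grip": the gripper's target within -1 to 1 (shut at 1, half-way at 0, fully open at -1); "tx", "ty", "tz": the shift along the world's x, y, z normalised to -1 to 1, where 1 is 400 mm; "turn": the turn about the world's z normalised to -1 to 1, where 1 is 60 degrees. In form: [{"grip": .., "tx": .., "ty": .., "tz": .., "turn": ..}, ...]. A call has 1 to 20 rows; each row is the pose to reach, as a shift and turn from the pose measured when the call began; what a row does not reach only later rows make up. A row lasts 1/10 s, in which the tool goes at most 50 mm and 8.59 degrees, less where a joint would pass 70% of its speed; a pose out of reach is approached as far as the arm can. A call with a number of a shift or a turn outside -1 to 1 is refused whole. A call with a gripper value outside its range is refused whole. The fingers move at their own pace and stop on an object; "newtons" is the grip in N (left out, the last holds). Time passes only in rows, so rows that repeat a pose let the fingers close. It gives the time, the measured TCP pose, the force and the opening at its end, in the units of the state.
- observe(): the state, without advancing time (a new reading comes with each control period).
- get_image(name): name is "side" or "top"; returns the picture (400x640x3 uint8, red, green, blue); there is no depth.
- camera_info(name): a dict with "fx", "fy", "cx", "cy" (pixels), "eye" and "rotation" of the camera in the world. Camera axes: x right, y down, z forward; pixel columns grow to the right and rows downward; lengths in m; the calibration is good to about 2 mm. A picture is of the moment at which its call begins. camera_info takes no time and is no camera call.
- sign_off(): hands the job in, once; it reports no verdict.
The state is a dict: "clock": time; "joints": joint angles; "dq": joint speeds; "joint_efforts": joint torques, N m; "position": TCP position; "ee_rot": TCP orientation; "force": force on the tool from outside, world axes, zero at the start; "ft_torque": the same for the moment, N m; "width": opening from 0.0 (shut) to 1.0 (fully open).
Only numpy, scipy, OpenCV 4.12 (cv2) and the standard library are available. Lean on these libraries where they do the work, as an engineer would, in place of code of your own. Each camera call takes 0.05 s, during which the arm holds its last target. There are 200 camera calls.

## Working session

There is one attempt and no reset: what is moved stays moved. The work goes in short steps, Python scripts to look and compute and a tool call to move; the robot and the scene stay as the last step left them, time stands still between calls to the robot, and variables do not carry over. Pictures are saved under pics/ and viewed, about 12 in all and at most 16, crops included, and the job is handed in when it is done.

Besides the shell and the picture viewer there is one more tool, called after "Request:" as name(argument=value, ...) on one line, values as JSON. drive_tool: Moves the arm, as the interface text tells. Its arguments: {"type":"object","properties":{"increments":{"type":"array","items":{"type":"object","properties":{"grip":{"type":"number"},"tx":{"type":"number"},"ty":{"type":"number"},"tz":{"type":"number"},"turn":{"type":"number"}}}},"newtons":{"type":"number"}},"required":["increments"]}

```bash
ls; mkdir -p pics; python3 - <<'E'
from cell import *
import cv2
for n in("top","side"):
    cv2.imwrite(f"pics/{n}0.png",get_image(n)[:,:,::-1]); print(n,camera_info(n))
print(observe())
try: print(grip_point_offset)
except Exception as e: print(e)
E
```

```text
pics
top {'fx': 392.6161277090525, 'fy': 392.6161277090525, 'cx': 318.1484101762714, 'cy': 204.49570478501738, 'eye': array([0.5182907 , 0.00826155, 1.02001621]), 'rotation': array([-2.17001556,  2.17498284, -0.13278085])}
side {'fx': 417.9985691799179, 'fy': 417.9985691799179, 'cx': 320.5241917533279, 'cy': 198.6759235182833, 'eye': array([0.44081132, 0.64697716, 0.61785479]), 'rotation': array([-0.31128231,  2.74304164, -1.26791205])}
{'clock': 0.1, 'joints': array([-1.20959624,  0.43513177,  0.02499629,  1.57399881, -0.01158454,
        1.13402496, -0.07512082]), 'dq': array([ 0.00107099, -0.00290453, -0.00086403, -0.00147067,  0.00157761,
       -0.000847  ,  0.00017646]), 'joint_efforts': array([ 3.52678246e-03, -6.69128251e+01,  9.87929665e-01, -3.15147436e+01,
       -6.05868339e-02,  3.72576539e-02,  3.35750065e-05]), 'position': array([0.2794507 , 0.55852779, 0.22603993]), 'ee_rot': array([-7.22141817e-01, -3.05728699e+00,  2.21032700e-03]), 'force': array([-0.70008456, -0.38733691,  0.04078485]), 'ft_torque': array([-0.0104824 ,  0.04526328,  0.00581929]), 'width': 1.0019379869851353}
0.0188
```

View pics/top0.png

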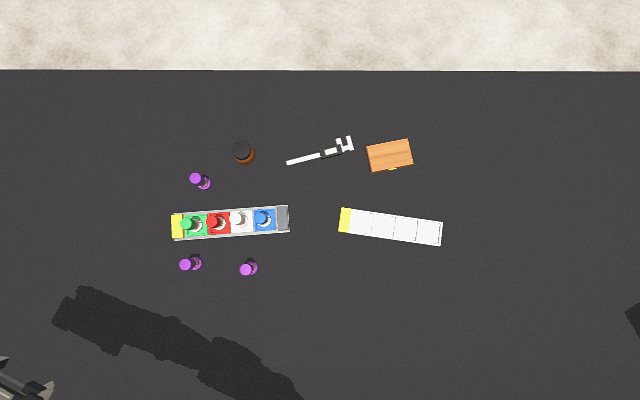

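View pics/side0.png

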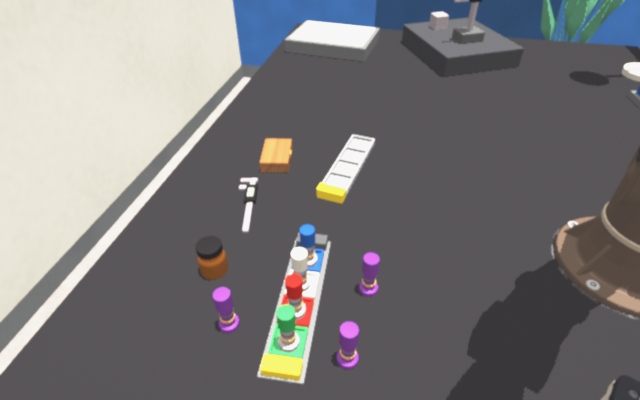

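The top view shows the carrier with its yellow end at (177,226), then green, red, white and blue at (187,224), (214,222), (238,220) and (263,219). The rack's yellow end is at (345,220) and its bays run right to (440,233). The purple look-alikes at (200,181), (190,264) and (248,269) stand off the carrier and have purple feet, so they aren't the samples meant. I'll enlarge to confirm and measure.

```bash
cat > h.py <<'E'
import numpy as np, cv2
from scipy.spatial.transform import Rotation as R
from cell import *
def ray(n,u,v):
    c=camera_info(n); M=np.array(c["rotation"]); M=R.from_rotvec(M).as_matrix() if M.ndim==1 else M
    return np.array(c["eye"]), M@np.array([(u-c["cx"])/c["fx"],(v-c["cy"])/c["fy"],1])
def plane(n,u,v,z):
    e,d=ray(n,u,v); return e+d*(z-e[2])/d[2]
def two(pt,ps):
    e1,d1=ray("top",*pt); e2,d2=ray("side",*ps)
    t=np.linalg.lstsq(np.c_[d1,-d2],e2-e1,rcond=None)[0]
    a,b=e1+t[0]*d1,e2+t[1]*d2; return (a+b)/2,np.linalg.norm(a-b)
def proj(n,p):
    c=camera_info(n); M=R.from_rotvec(c["rotation"]).as_matrix()
    q=M.T@(np.array(p)-c["eye"]); return c["cx"]+c["fx"]*q[0]/q[2], c["cy"]+c["fy"]*q[1]/q[2]
def big(src,dst,box,k):
    x0,y0,x1,y1=box; cv2.imwrite(dst,cv2.resize(cv2.imread(src)[y0:y1,x0:x1],None,fx=k,fy=k,interpolation=cv2.INTER_CUBIC))
E
python3 - <<'E'
from h import *
big("pics/top0.png","pics/t1.png",(165,195,295,250),6)
big("pics/side0.png","pics/s1.png",(255,220,335,380),3.7)
big("pics/top0.png","pics/r1.png",(330,195,450,255),6.5)
a=cv2.imread("pics/t1.png");b=cv2.imread("pics/r1.png");w=max(a.shape[1],b.shape[1])
print(a.shape,b.shape)
if True:
    a=cv2.copyMakeBorder(a,0,0,0,w-a.shape[1],0);b=cv2.copyMakeBorder(b,0,0,0,w-b.shape[1],0)
    o=np.vstack([a,b])[:600]; cv2.imwrite("pics/tr1.png",o)
# rack and yellow
hsv=cv2.cvtColor(cv2.imread("pics/top0.png"),cv2.COLOR_BGR2HSV)
m=np.zeros(hsv.shape[:2],np.uint8); s=(slice(195,255),slice(330,450)); m[s]=255*(hsv[s][...,2]>110)
r=cv2.minAreaRect(max(cv2.findContours(m,0,2)[0],key=cv2.contourArea)); bx=cv2.boxPoints(r)
print("rack",r); P=[plane("top",*p,0.018) for p in bx]; print(np.round(P,4),[np.linalg.norm(P[i]-P[i-1]) for i in range(4)])
y=cv2.inRange(hsv,(20,120,120),(35,255,255))
for nm,s,z in(("rack_y",(slice(195,255),slice(330,450)),.026),("start",(slice(195,255),slice(160,300)),.026)):
    q=np.zeros_like(y);q[s]=y[s];M=cv2.moments(q,True);print(nm,M["m00"],plane("top",M["m10"]/M["m00"],M["m01"]/M["m00"],z).round(4))
E
```

```text
(330, 780, 3) (390, 780, 3)
rack ((390.4456481933594, 226.37393188476562), (103.690673828125, 24.97356414794922), 8.275894165039062)
[[ 0.5582 -0.0548  0.018 ]
 [ 0.6215 -0.0646  0.018 ]
 [ 0.5826 -0.3279  0.018 ]
 [ 0.5195 -0.3163  0.018 ]] [np.float64(0.2642954836190812), np.float64(0.06409193474405848), np.float64(0.2661328751170438), np.float64(0.0641011323186368)]
rack_y 48.0 [ 0.5874 -0.0647  0.026 ]
start 270.0 [0.5722 0.3468 0.026 ]
```

View pics/tr1.png

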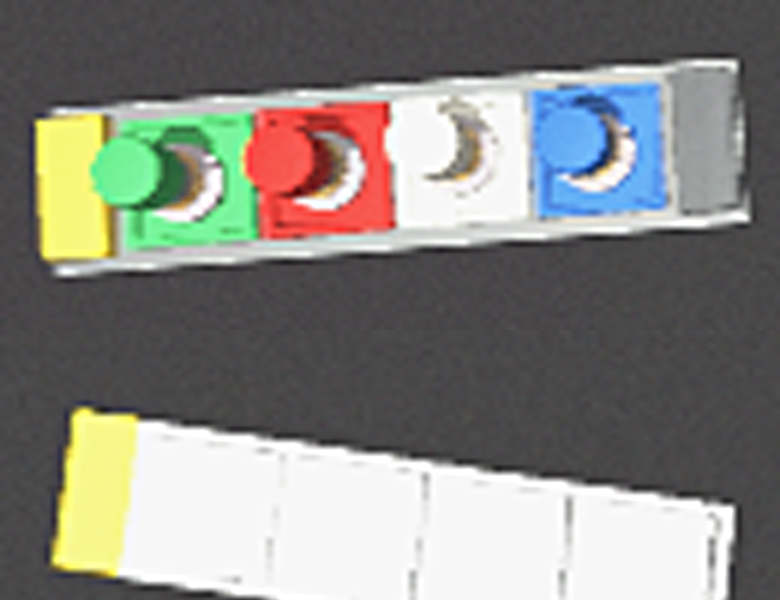

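View pics/s1.png

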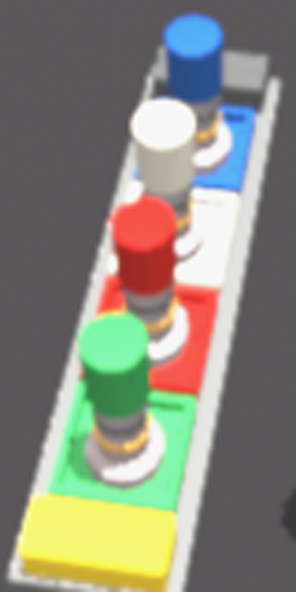

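The crops confirm it: the four wanted samples stand in their seats, in the order green, red, white, blue from the yellow block. Next I triangulate the cap tops and fit the rows.

```bash
python3 - <<'E'
from h import *
T=dict(green=(127,175),red=(282,158),white=(423,142),blue=(570,137)); S=dict(green=(113,342),red=(145,222),white=(164,124),blue=(193,36))
P=[]
for k in T:
    t=[(T[k][0]+.5)/6-.5+165,(T[k][1]+.5)/6-.5+195]; s=[(S[k][0]+.5)/3.7-.5+255,(S[k][1]+.5)/3.7-.5+220]
    p,g=two(t,s); q=plane("top",*t,.095); q2=plane("side",*s,.095); P.append((q+q2)/2); print(k,p.round(4),"gap",round(g,4),q.round(4),q2.round(4))
print([np.linalg.norm(P[i+1]-P[i]).round(4) for i in range(3)]); d=P[0]-P[3]; print("row dir deg from +y (ccw)",np.degrees(np.arctan2(-d[0],d[1])))
for n,us in(("top",((200,181),(190,264),(248,269))),("side",((223,294),(349,330),(371,260)))):
    for u in us: print("purple",n,plane(n,*u,.085).round(3))
# seats by colour mask: blue & red & green seat incl. shadows skipped; rack from side view
hs=cv2.cvtColor(cv2.imread("pics/side0.png"),cv2.COLOR_BGR2HSV)
m=np.zeros(hs.shape[:2],np.uint8); s=(slice(130,205),slice(312,380)); m[s]=255*(hs[s][...,2]>110)
c=max(cv2.findContours(m,0,2)[0],key=cv2.contourArea); a=cv2.approxPolyDP(c,5,True)[:,0]
print("rack side corners",a.tolist(),[plane("side",*map(float,u),.018).round(3).tolist() for u in a])
d=np.array([.0388,.2624,0]);d/=np.linalg.norm(d);c0=np.array([.5705,-.1909,0])-.013*d
print("rack yaw",np.degrees(np.arctan2(-d[0],d[1])))
for y in(.087,.029,-.029,-.087): print("bay",(c0+y*d).round(4),np.round(proj("side",c0+y*d+[0,0,.008]),1),np.round(proj("top",c0+y*d+[0,0,.008]),1))
M=R.from_rotvec(observe()["ee_rot"]).as_matrix();print("tool y axis",M[:,1],"deg",np.degrees(np.arctan2(M[1,1],M[0,1])))
E
```

```text
green [0.5759 0.3074 0.0919] gap 0.0044 [0.5736 0.3059 0.095 ] [0.5773 0.3097 0.095 ]
red [0.5813 0.2467 0.0918] gap 0.002 [0.5801 0.2456 0.095 ] [0.5814 0.2493 0.095 ]
white [0.5877 0.1914 0.0927] gap 0.0026 [0.5863 0.1907 0.095 ] [0.5884 0.1935 0.095 ]
blue [0.5894 0.1336 0.0929] gap 0.0022 [0.5881 0.1332 0.095 ] [0.5899 0.1358 0.095 ]
[np.float64(0.0605), np.float64(0.0557), np.float64(0.0577)]
row dir deg from +y (ccw) 4.470202892786779
purple top [0.677 0.278 0.085]
purple top [0.48  0.296 0.085]
purple top [0.468 0.16  0.085]
purple side [0.684 0.293 0.085]
purple side [0.482 0.312 0.085]
purple side [0.469 0.173 0.085]
rack side corners [[374, 137], [351, 134], [317, 184], [317, 198], [343, 202]] [[0.525, -0.32, 0.018], [0.588, -0.322, 0.018], [0.626, -0.089, 0.018], [0.615, -0.04, 0.018], [0.556, -0.04, 0.018]]
rack yaw -8.411141458481872
bay [ 0.5813 -0.1177  0.    ] [338.5 182.6] [361.3 222.4]
bay [ 0.5728 -0.1751  0.    ] [346.4 169. ] [383.6 225.6]
bay [ 0.5644 -0.2324  0.    ] [353.8 156.4] [405.8 228.8]
bay [ 0.5559 -0.2898  0.    ] [360.6 144.8] [428.  232.1]
tool y axis [ 0.44744282  0.89431143 -0.00141003] deg 63.420235665062584
```

Cap positions from the two views agree within about 4 mm, with heights of 92–93 mm against the 95 mm expected and spacings of 56–60 mm against 58 mm. The rack measures 264×64 mm against 262×62 mm. Now I move above green with the jaws across the row.

Request:
drive_tool(increments=[{"grip": -0.3,"tx": 0.74,"ty": -0.626,"tz": -0.065,"turn": -0.982},{"grip": -0.3,"tx": 0.74,"ty": -0.626,"tz": -0.065,"turn": -0.982},{"grip": -0.3,"tx": 0.74,"ty": -0.626,"tz": -0.065,"turn": -0.982},{"grip": -0.3,"tx": 0.74,"ty": -0.626,"tz": -0.065,"turn": -0.982},{"grip": -0.3,"tx": 0.74,"ty": -0.626,"tz": -0.065,"turn": -0.982},{"grip": -0.3,"tx": 0.74,"ty": -0.626,"tz": -0.065,"turn": -0.982},{"grip": -0.3,"tx": 0.74,"ty": -0.626,"tz": -0.065,"turn": -0.982},{"grip": -0.3,"tx": 0.74,"ty": -0.626,"tz": -0.065,"turn": -0.982},{"grip": -0.3,"tx": 0.74,"ty": -0.626,"tz": -0.065,"turn": -0.982},{"grip": -0.3,"tx": 0.74,"ty": -0.626,"tz": -0.065,"turn": -0.982},{"grip": -0.3,"tx": 0.74,"ty": -0.626,"tz": -0.065,"turn": -0.982},{"grip": -0.3,"tx": 0.74,"ty": -0.626,"tz": -0.065,"turn": -0.982},{"grip": -0.3,"tx": 0.74,"ty": -0.626,"tz": -0.065,"turn": -0.982},{"grip": -0.3,"tx": 0.74,"ty": -0.626,"tz": -0.065,"turn": -0.982}], newtons=25)

```text
clock: 1.5
position: [0.5749, 0.3089, 0.2002]
ee_rot: [-2.13, -2.308, 0.001]
force: [0.3, 0.5, 0.7]
width: 0.649
```

Request:
drive_tool(increments=[{"grip": -0.3,"tz": -0.1},{"grip": -0.3,"tz": -0.2},{"grip": -0.3,"tz": -0.26},{"grip": -0.3,"tz": -0.3},{"grip": -0.3,"tz": -0.345},{"grip": -0.3,"tz": -0.345},{"grip": -0.3,"tz": -0.345}])

```text
invalid input
```

```bash
python3 - <<'E'
from h import *
for n in("top","side"): cv2.imwrite(f"pics/{n}2.png",get_image(n)[:,:,::-1])
big("pics/top2.png","pics/t2.png",(150,190,290,250),5);big("pics/side2.png","pics/s2.png",(230,230,350,390),3.5)
a=cv2.imread("pics/s2.png");b=cv2.imread("pics/t2.png")[:, :360];b=cv2.copyMakeBorder(b,0,a.shape[0]-b.shape[0],0,0,0);cv2.imwrite("pics/g2.png",np.hstack([a,b]))
o=observe();print(o["position"],o["force"])
E
```

```text
[0.57517312 0.30854458 0.20015548] [ 0.45030829  0.63042013 -0.55064526]
```

View pics/g2.png

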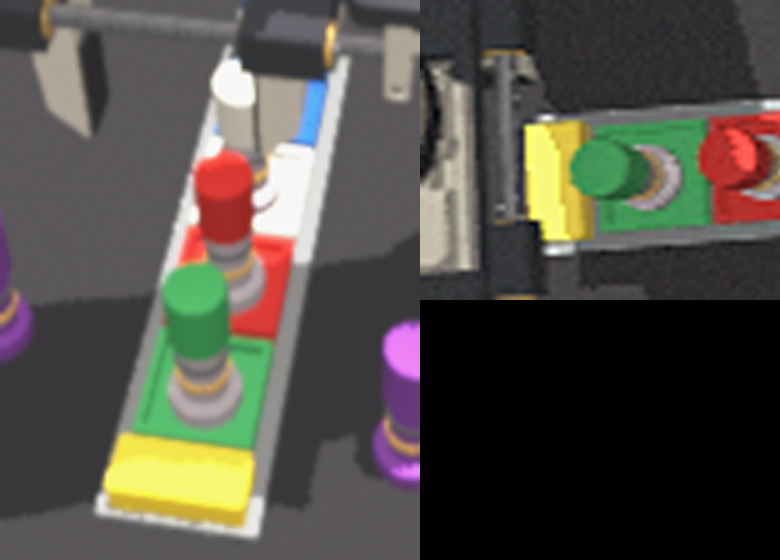

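The move was refused because rows need every field, so the gripper is still above green at z=0.20 and nothing has been touched. Descending now.

Request:
drive_tool(increments=[{"grip": -0.3,"tx": 0,"ty": 0,"tz": -0.1,"turn": 0},{"grip": -0.3,"tx": 0,"ty": 0,"tz": -0.18,"turn": 0},{"grip": -0.3,"tx": 0,"ty": 0,"tz": -0.25,"turn": 0},{"grip": -0.3,"tx": 0,"ty": 0,"tz": -0.25,"turn": 0},{"grip": -0.3,"tx": 0,"ty": 0,"tz": -0.25,"turn": 0}])

```text
clock: 2.1
position: [0.5753, 0.3086, 0.1006]
ee_rot: [-2.131, -2.307, 0.002]
force: [1.0, 0.5, 0.2]
width: 0.651
```

```bash
python3 - <<'E'
from h import *
for n in("top","side"): cv2.imwrite(f"pics/{n}3.png",get_image(n)[:,:,::-1])
big("pics/top3.png","pics/t3.png",(140,180,270,260),3);big("pics/side3.png","pics/s3.png",(230,230,350,390),3.5)
a=cv2.imread("pics/s3.png");b=cv2.imread("pics/t3.png")[:, :380];b=cv2.copyMakeBorder(b,0,a.shape[0]-b.shape[0],0,0,0);cv2.imwrite("pics/g3.png",np.hstack([a,b])[:600,:800])
o=observe();print(o["position"],o["force"])
E
```

```text
[0.57636549 0.30905123 0.10206617] [-0.11589891  0.41601623  0.29345878]
```

View pics/g3.png

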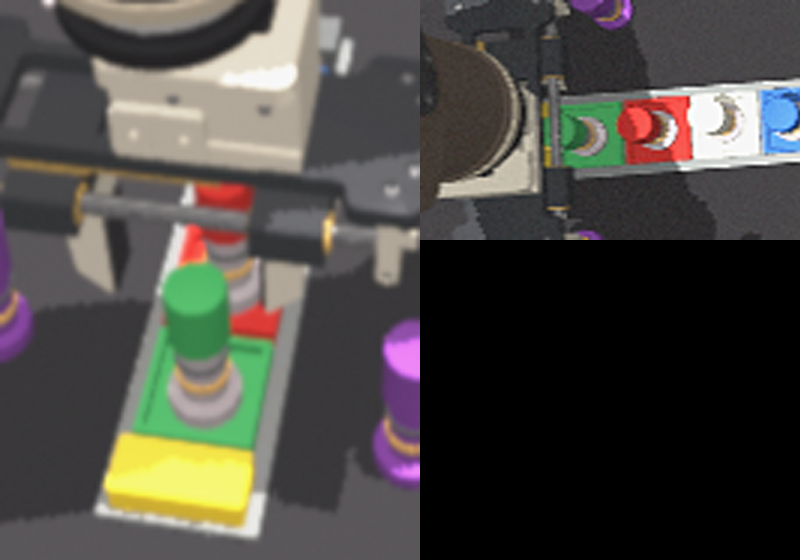

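Fingertips straddle the green cap (left tip at (110,290) and right tip at (268,310) in the crop, cap top at (196,287)). Descending to grasp.

Request:
drive_tool(increments=[{"grip": -0.3,"tx": 0,"ty": 0,"tz": -0.05,"turn": 0},{"grip": -0.3,"tx": 0,"ty": 0,"tz": -0.097,"turn": 0},{"grip": -0.3,"tx": 0,"ty": 0,"tz": -0.097,"turn": 0},{"grip": 0.3,"tx": 0,"ty": 0,"tz": -0.097,"turn": 0},{"grip": 0.6,"tx": 0,"ty": 0,"tz": -0.097,"turn": 0},{"grip": 1,"tx": 0,"ty": 0,"tz": -0.097,"turn": 0},{"grip": 1,"tx": 0,"ty": 0,"tz": -0.097,"turn": 0},{"grip": 1,"tx": 0,"ty": 0,"tz": -0.097,"turn": 0},{"grip": 1,"tx": 0,"ty": 0,"tz": -0.097,"turn": 0},{"grip": 1,"tx": 0,"ty": 0,"tz": -0.097,"turn": 0}], newtons=25)

```text
clock: 3.2
position: [0.5767, 0.3093, 0.0638]
ee_rot: [2.132, 2.308, 0.004]
force: [-0.9, -0.1, 4.9]
width: 0.3
```

Request:
drive_tool(increments=[{"grip": 1,"tx": 0,"ty": 0,"tz": 0.05,"turn": 0},{"grip": 1,"tx": 0,"ty": 0,"tz": 0.12,"turn": 0},{"grip": 1,"tx": 0,"ty": 0,"tz": 0.22,"turn": 0},{"grip": 1,"tx": 0,"ty": 0,"tz": 0.34,"turn": 0},{"grip": 1,"tx": 0,"ty": 0,"tz": 0.34,"turn": 0},{"grip": 1,"tx": 0,"ty": -0.08,"tz": 0.34,"turn": -0.1},{"grip": 1,"tx": 0,"ty": -0.18,"tz": 0.34,"turn": -0.217},{"grip": 1,"tx": 0,"ty": -0.28,"tz": 0.34,"turn": -0.217},{"grip": 1,"tx": 0,"ty": -0.38,"tz": 0.34,"turn": -0.217},{"grip": 1,"tx": 0,"ty": -0.48,"tz": 0.34,"turn": -0.217},{"grip": 1,"tx": 0,"ty": -0.58,"tz": 0.34,"turn": -0.217},{"grip": 1,"tx": 0,"ty": -0.68,"tz": 0.34,"turn": -0.217},{"grip": 1,"tx": 0,"ty": -0.78,"tz": 0.34,"turn": -0.217},{"grip": 1,"tx": 0,"ty": -0.86,"tz": 0.34,"turn": -0.217},{"grip": 1,"tx": 0,"ty": -0.9,"tz": 0.34,"turn": -0.217},{"grip": 1,"tx": 0,"ty": -0.9,"tz": 0.34,"turn": -0.217},{"grip": 1,"tx": 0,"ty": -0.9,"tz": 0.34,"turn": -0.217}])

```text
clock: 4.9
position: [0.5767, -0.0494, 0.1993]
ee_rot: [-2.378, -2.051, -0.004]
force: [-0.2, 1.0, -1.1]
width: 0.303
```

Request:
drive_tool(increments=[{"grip": 1,"tx": 0.016,"ty": -0.08,"tz": 0,"turn": 0},{"grip": 1,"tx": 0.016,"ty": -0.169,"tz": 0,"turn": 0},{"grip": 1,"tx": 0.016,"ty": -0.169,"tz": 0,"turn": 0},{"grip": 1,"tx": 0.016,"ty": -0.169,"tz": -0.1,"turn": 0},{"grip": 1,"tx": 0.016,"ty": -0.169,"tz": -0.18,"turn": 0},{"grip": 1,"tx": 0.016,"ty": -0.169,"tz": -0.24,"turn": 0},{"grip": 1,"tx": 0.016,"ty": -0.169,"tz": -0.28,"turn": 0},{"grip": 1,"tx": 0.016,"ty": -0.169,"tz": -0.28,"turn": 0},{"grip": 1,"tx": 0.016,"ty": -0.169,"tz": -0.28,"turn": 0}])

```text
clock: 5.8
position: [0.5834, -0.1153, 0.0874]
ee_rot: [-2.376, -2.053, -0.004]
force: [0.1, 0.3, -1.7]
width: 0.304
```

```bash
python3 - <<'E'
from h import *
for n in("top","side"): cv2.imwrite(f"pics/{n}4.png",get_image(n)[:,:,::-1])
big("pics/top4.png","pics/t4.png",(320,190,450,260),3);big("pics/side4.png","pics/s4.png",(290,100,400,220),3.6)
a=cv2.imread("pics/s4.png");b=cv2.imread("pics/t4.png");b=cv2.copyMakeBorder(b,0,a.shape[0]-b.shape[0],0,0,0);cv2.imwrite("pics/g4.png",np.hstack([a,b])[:600,:800])
o=observe();print(o["position"],o["force"])
E
```

```text
[ 0.58403573 -0.11623171  0.08841873] [-0.64234116 -0.72362017 -1.84711248]
```

View pics/g4.png

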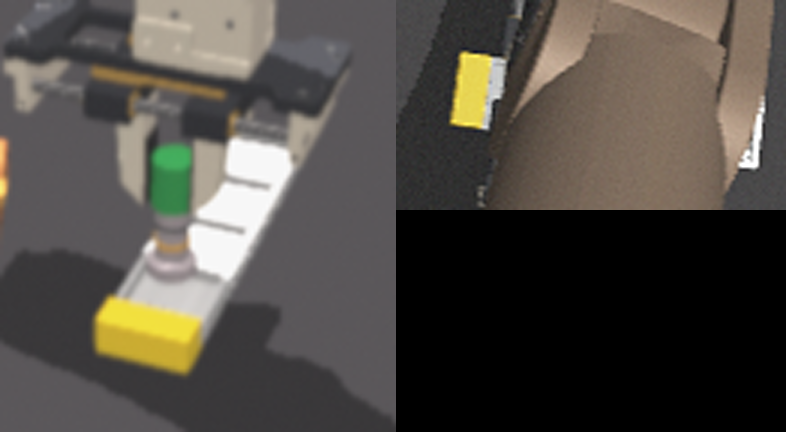

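```bash
python3 - <<'E'
from h import *
f=lambda x,y:((x+.5)/3.6-.5+290,(y+.5)/3.6-.5+100)
print("foot",plane("side",*f(170,262),.0385+.0))
# rack top corners of wall line (z .018) far right outer, and yellow block top corners (z .026)
for n,p,z in(("yel top L",(95,318),.026),("yel top near",(190,345),.026),("yel topfarR",(203,322),.026),("yel farL",(108,297),.026),("wall bay1/2 right",(228,280),.018),("bay2/3 right",(245,232),.018),("bay3/4 r",(271,187),.018)): print(n,plane("side",*f(*p),z).round(4))
o=observe();print(o["position"])
E
```

```text
foot [ 0.58535542 -0.11601701  0.0385    ]
yel top L [ 0.6227 -0.0649  0.026 ]
yel top near [ 0.5597 -0.0519  0.026 ]
yel topfarR [ 0.556  -0.0757  0.026 ]
yel farL [ 0.6196 -0.0874  0.026 ]
wall bay1/2 right [ 0.5495 -0.132   0.018 ]
bay2/3 right [ 0.5474 -0.1876  0.018 ]
bay3/4 r [ 0.5382 -0.2455  0.018 ]
[ 0.58403573 -0.11623171  0.08841873]
```

Request:
drive_tool(increments=[{"grip": 1,"tx": 0,"ty": 0,"tz": -0.025,"turn": 0},{"grip": 1,"tx": 0,"ty": 0,"tz": -0.045,"turn": 0},{"grip": 1,"tx": 0,"ty": 0,"tz": -0.055,"turn": 0},{"grip": 1,"tx": 0,"ty": 0,"tz": -0.06,"turn": 0},{"grip": 1,"tx": 0,"ty": 0,"tz": -0.063,"turn": 0},{"grip": 1,"tx": 0,"ty": 0,"tz": -0.063,"turn": 0},{"grip": 1,"tx": 0,"ty": 0,"tz": -0.063,"turn": 0}])

```text
clock: 6.6
position: [0.5841, -0.1163, 0.0634]
ee_rot: [2.378, 2.053, 0.007]
force: [-1.0, -0.3, -1.5]
width: 0.296
```

Request:
drive_tool(increments=[{"grip": 1,"tx": 0,"ty": 0,"tz": -0.0025,"turn": 0},{"grip": 1,"tx": 0,"ty": 0,"tz": -0.0025,"turn": 0},{"grip": 1,"tx": 0,"ty": 0,"tz": -0.0025,"turn": 0}])

```text
clock: 6.9
position: [0.5842, -0.1163, 0.0624]
ee_rot: [2.377, 2.053, 0.007]
force: [0.0, 1.0, -0.8]
width: 0.297
```

Request:
drive_tool(increments=[{"grip": 1,"tx": 0,"ty": 0,"tz": -0.0025,"turn": 0},{"grip": 1,"tx": 0,"ty": 0,"tz": -0.004,"turn": 0},{"grip": 1,"tx": 0,"ty": 0,"tz": -0.004,"turn": 0},{"grip": 1,"tx": 0,"ty": 0,"tz": -0.004,"turn": 0}])

```text
clock: 7.3
position: [0.5845, -0.1163, 0.0618]
ee_rot: [2.377, 2.052, 0.008]
force: [-2.1, 0.9, 9.0]
width: 0.302
```

Contact at the expected height (9 N). Releasing and lifting.

Request:
drive_tool(increments=[{"grip": 0.3,"tx": 0,"ty": 0,"tz": 0.001,"turn": 0},{"grip": 0,"tx": 0,"ty": 0,"tz": 0.001,"turn": 0},{"grip": -0.3,"tx": 0,"ty": 0,"tz": 0.001,"turn": 0},{"grip": -0.3,"tx": 0,"ty": 0,"tz": 0.001,"turn": 0},{"grip": -0.3,"tx": 0,"ty": 0,"tz": 0.001,"turn": 0},{"grip": -0.3,"tx": 0,"ty": 0,"tz": 0.05,"turn": 0},{"grip": -0.3,"tx": 0,"ty": 0,"tz": 0.12,"turn": 0},{"grip": -0.3,"tx": 0,"ty": 0,"tz": 0.22,"turn": 0},{"grip": -0.3,"tx": 0,"ty": 0,"tz": 0.3,"turn": 0},{"grip": -0.3,"tx": 0,"ty": 0.1,"tz": 0.345,"turn": 0.1},{"grip": -0.3,"tx": -0.009,"ty": 0.22,"tz": 0.345,"turn": 0.217},{"grip": -0.3,"tx": -0.009,"ty": 0.34,"tz": 0.345,"turn": 0.217},{"grip": -0.3,"tx": -0.009,"ty": 0.46,"tz": 0.345,"turn": 0.217},{"grip": -0.3,"tx": -0.009,"ty": 0.58,"tz": 0.345,"turn": 0.217},{"grip": -0.3,"tx": -0.009,"ty": 0.7,"tz": 0.345,"turn": 0.217},{"grip": -0.3,"tx": -0.009,"ty": 0.82,"tz": 0.345,"turn": 0.217},{"grip": -0.3,"tx": -0.009,"ty": 0.91,"tz": 0.345,"turn": 0.217},{"grip": -0.3,"tx": -0.009,"ty": 0.91,"tz": 0.345,"turn": 0.217},{"grip": -0.3,"tx": -0.009,"ty": 0.91,"tz": 0.345,"turn": 0.217},{"grip": -0.3,"tx": -0.009,"ty": 0.91,"tz": 0.345,"turn": 0.217}])

```text
clock: 9.3
position: [0.5812, 0.2461, 0.1997]
ee_rot: [2.131, 2.307, 0.007]
force: [-0.6, -1.3, -0.7]
width: 0.652
```

```bash
python3 - <<'E'
from h import *
for n in("top","side"): cv2.imwrite(f"pics/{n}5.png",get_image(n)[:,:,::-1])
big("pics/top5.png","pics/t5.png",(320,190,450,260),3);big("pics/side5.png","pics/s5.png",(270,110,390,290),3)
a=cv2.imread("pics/s5.png");b=cv2.imread("pics/t5.png");b=cv2.copyMakeBorder(b,0,a.shape[0]-b.shape[0],0,0,0);cv2.imwrite("pics/g5.png",np.hstack([a,b])[:600,:800])
o=observe();print(o["position"],o["force"])
E
```

```text
[0.58127267 0.24586304 0.19989654] [-0.07131444  0.18659838  0.93858576]
```

View pics/g5.png

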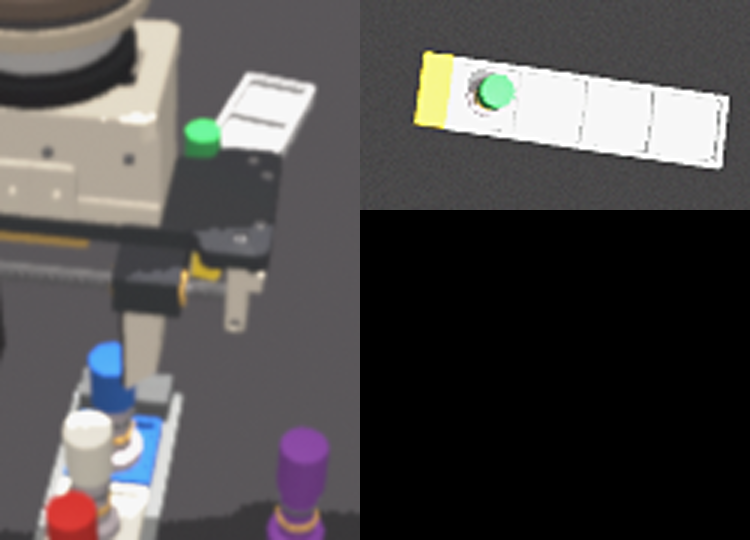

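```bash
python3 - <<'E'
from h import *
im=cv2.imread("pics/top5.png");hsv=cv2.cvtColor(im,cv2.COLOR_BGR2HSV)
g=cv2.inRange(hsv,(45,80,60),(80,255,255));g[:, :330]=0
print("green mask",cv2.boundingRect(g)); M=cv2.moments(g,True);u=(M["m10"]/M["m00"],M["m01"]/M["m00"]);print(u,M["m00"],plane("top",*u,.088).round(4))
m=np.zeros(hsv.shape[:2],np.uint8); s=(slice(195,255),slice(330,450)); m[s]=255*(hsv[s][...,2]>110)
r=cv2.minAreaRect(max(cv2.findContours(m,0,2)[0],key=cv2.contourArea)); P=np.array([plane("top",*p,.018) for p in cv2.boxPoints(r)]);print(P.round(4))
big("pics/top5.png","pics/t6.png",(335,200,395,245),12)
E
```

```text
green mask (359, 215, 12, 12)
(364.5462962962963, 220.13888888888889) 108.0 [ 0.5817 -0.1155  0.088 ]
[[ 0.5581 -0.0548  0.018 ]
 [ 0.6215 -0.0646  0.018 ]
 [ 0.5826 -0.3279  0.018 ]
 [ 0.5194 -0.3163  0.018 ]]
```

View pics/t6.png

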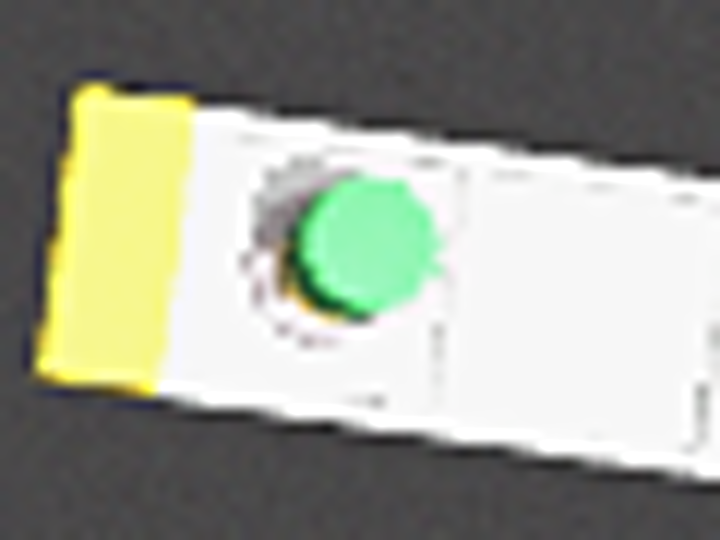

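Green is upright and within about 2 mm of the bay centre in the same view (cap at px (364.5,220)). Red is next.

Request:
drive_tool(increments=[{"grip": -0.3,"tx": 0,"ty": 0.001,"tz": -0.1,"turn": 0},{"grip": -0.3,"tx": 0,"ty": 0.001,"tz": -0.18,"turn": 0},{"grip": -0.3,"tx": 0,"ty": 0.001,"tz": -0.25,"turn": 0},{"grip": -0.3,"tx": 0,"ty": 0.001,"tz": -0.3,"turn": 0},{"grip": -0.3,"tx": 0,"ty": 0.001,"tz": -0.341,"turn": 0},{"grip": -0.3,"tx": 0,"ty": 0.001,"tz": -0.341,"turn": 0},{"grip": -0.3,"tx": 0,"ty": 0.001,"tz": -0.341,"turn": 0},{"grip": 0.3,"tx": 0,"ty": 0.001,"tz": -0.341,"turn": 0},{"grip": 0.6,"tx": 0,"ty": 0.001,"tz": -0.341,"turn": 0},{"grip": 1,"tx": 0,"ty": 0.001,"tz": -0.341,"turn": 0},{"grip": 1,"tx": 0,"ty": 0.001,"tz": -0.341,"turn": 0},{"grip": 1,"tx": 0,"ty": 0.001,"tz": -0.341,"turn": 0},{"grip": 1,"tx": 0,"ty": 0.001,"tz": -0.341,"turn": 0}])

```text
clock: 10.7
position: [0.5815, 0.2464, 0.0638]
ee_rot: [2.132, 2.306, 0.008]
force: [-0.1, -0.3, 2.5]
width: 0.298
```

Request:
drive_tool(increments=[{"grip": 1,"tx": 0,"ty": 0,"tz": 0.05,"turn": 0},{"grip": 1,"tx": 0,"ty": 0,"tz": 0.12,"turn": 0},{"grip": 1,"tx": 0,"ty": 0,"tz": 0.22,"turn": 0},{"grip": 1,"tx": 0,"ty": 0,"tz": 0.34,"turn": 0},{"grip": 1,"tx": 0,"ty": 0,"tz": 0.34,"turn": 0},{"grip": 1,"tx": 0,"ty": -0.08,"tz": 0.34,"turn": -0.1},{"grip": 1,"tx": -0.016,"ty": -0.18,"tz": 0.34,"turn": -0.217},{"grip": 1,"tx": -0.016,"ty": -0.28,"tz": 0.34,"turn": -0.217},{"grip": 1,"tx": -0.016,"ty": -0.38,"tz": 0.34,"turn": -0.217},{"grip": 1,"tx": -0.016,"ty": -0.48,"tz": 0.34,"turn": -0.217},{"grip": 1,"tx": -0.016,"ty": -0.58,"tz": 0.34,"turn": -0.217},{"grip": 1,"tx": -0.016,"ty": -0.68,"tz": 0.34,"turn": -0.217},{"grip": 1,"tx": -0.016,"ty": -0.78,"tz": 0.34,"turn": -0.217},{"grip": 1,"tx": -0.016,"ty": -0.88,"tz": 0.34,"turn": -0.217},{"grip": 1,"tx": -0.016,"ty": -0.96,"tz": 0.34,"turn": -0.217},{"grip": 1,"tx": -0.016,"ty": -1.0,"tz": 0.34,"turn": -0.217},{"grip": 1,"tx": -0.016,"ty": -1.0,"tz": 0.34,"turn": -0.217},{"grip": 1,"tx": -0.016,"ty": -1.0,"tz": 0.34,"turn": -0.217}])

```text
clock: 12.5
position: [0.575, -0.1524, 0.1993]
ee_rot: [2.38, 2.051, 0.008]
force: [0.7, -0.1, -2.2]
width: 0.301
```

Request:
drive_tool(increments=[{"grip": 1,"tx": 0,"ty": -0.059,"tz": 0,"turn": 0},{"grip": 1,"tx": 0,"ty": -0.059,"tz": 0,"turn": 0},{"grip": 1,"tx": 0,"ty": -0.059,"tz": -0.08,"turn": 0},{"grip": 1,"tx": 0,"ty": -0.059,"tz": -0.16,"turn": 0},{"grip": 1,"tx": 0,"ty": -0.059,"tz": -0.22,"turn": 0},{"grip": 1,"tx": 0,"ty": -0.059,"tz": -0.27,"turn": 0},{"grip": 1,"tx": 0,"ty": -0.059,"tz": -0.3,"turn": 0},{"grip": 1,"tx": 0,"ty": -0.059,"tz": -0.32,"turn": 0},{"grip": 1,"tx": 0,"ty": -0.059,"tz": -0.33,"turn": 0},{"grip": 1,"tx": 0,"ty": -0.059,"tz": -0.336,"turn": 0},{"grip": 1,"tx": 0,"ty": -0.059,"tz": -0.339,"turn": 0},{"grip": 1,"tx": 0,"ty": -0.059,"tz": -0.341,"turn": 0},{"grip": 1,"tx": 0,"ty": -0.059,"tz": -0.342,"turn": 0},{"grip": 1,"tx": 0,"ty": -0.059,"tz": -0.342,"turn": 0}])

```text
clock: 13.9
position: [0.5752, -0.176, 0.0627]
ee_rot: [2.379, 2.05, 0.009]
force: [0.4, 0.0, -1.1]
width: 0.301
```

Request:
drive_tool(increments=[{"grip": 1,"tx": 0,"ty": 0,"tz": -0.002,"turn": 0},{"grip": 1,"tx": 0,"ty": 0,"tz": -0.0035,"turn": 0},{"grip": 1,"tx": 0,"ty": 0,"tz": -0.0035,"turn": 0},{"grip": 1,"tx": 0,"ty": 0,"tz": -0.0035,"turn": 0}])

```text
clock: 14.3
position: [0.5754, -0.1761, 0.0617]
ee_rot: [2.379, 2.05, 0.01]
force: [-0.1, -0.0, 5.1]
width: 0.298
```

Request:
drive_tool(increments=[{"grip": 0.3,"tx": 0,"ty": 0,"tz": 0.001,"turn": 0},{"grip": 0,"tx": 0,"ty": 0,"tz": 0.001,"turn": 0},{"grip": -0.3,"tx": 0,"ty": 0,"tz": 0.001,"turn": 0},{"grip": -0.3,"tx": 0,"ty": 0,"tz": 0.001,"turn": 0},{"grip": -0.3,"tx": 0,"ty": 0,"tz": 0.001,"turn": 0},{"grip": -0.3,"tx": 0,"ty": 0,"tz": 0.05,"turn": 0},{"grip": -0.3,"tx": 0,"ty": 0,"tz": 0.12,"turn": 0},{"grip": -0.3,"tx": 0,"ty": 0,"tz": 0.22,"turn": 0},{"grip": -0.3,"tx": 0,"ty": 0,"tz": 0.3,"turn": 0},{"grip": -0.3,"tx": 0,"ty": 0.1,"tz": 0.345,"turn": 0.1},{"grip": -0.3,"tx": 0.031,"ty": 0.22,"tz": 0.345,"turn": 0.217},{"grip": -0.3,"tx": 0.031,"ty": 0.34,"tz": 0.345,"turn": 0.217},{"grip": -0.3,"tx": 0.031,"ty": 0.46,"tz": 0.345,"turn": 0.217},{"grip": -0.3,"tx": 0.031,"ty": 0.58,"tz": 0.345,"turn": 0.217},{"grip": -0.3,"tx": 0.031,"ty": 0.7,"tz": 0.345,"turn": 0.217},{"grip": -0.3,"tx": 0.031,"ty": 0.82,"tz": 0.345,"turn": 0.217},{"grip": -0.3,"tx": 0.031,"ty": 0.918,"tz": 0.345,"turn": 0.217},{"grip": -0.3,"tx": 0.031,"ty": 0.918,"tz": 0.345,"turn": 0.217},{"grip": -0.3,"tx": 0.031,"ty": 0.918,"tz": 0.345,"turn": 0.217},{"grip": -0.3,"tx": 0.031,"ty": 0.918,"tz": 0.345,"turn": 0.217}])

```text
clock: 16.3
position: [0.588, 0.1894, 0.1997]
ee_rot: [2.133, 2.305, 0.009]
force: [0.7, -0.5, 0.1]
width: 0.652
```

```bash
cat > look.py <<'E'
from h import *; import sys
k=sys.argv[1]
for n in("top","side"): cv2.imwrite(f"pics/{n}{k}.png",get_image(n)[:,:,::-1])
big(f"pics/top{k}.png","pics/tmp.png",(165,190,450,250),2.8);big(f"pics/side{k}.png","pics/tmp2.png",(230,110,390,230),3.4)
a=cv2.imread("pics/tmp.png");b=cv2.imread("pics/tmp2.png");w=max(a.shape[1],b.shape[1])
cv2.imwrite(f"pics/g{k}.png",np.vstack([cv2.copyMakeBorder(x,0,0,0,w-x.shape[1],0) for x in(a,b)]))
hsv=cv2.cvtColor(cv2.imread(f"pics/top{k}.png"),cv2.COLOR_BGR2HSV)
for c,lo,hi in(("green",(45,80,60),(80,255,255)),("red",(0,120,60),(8,255,255)),("blue",(100,120,60),(120,255,255))):
    g=cv2.inRange(hsv,lo,hi);g[:, :330]=0;g[:195]=0;g[255:]=0;M=cv2.moments(g,True)
    if M["m00"]>20: u=(M["m10"]/M["m00"],M["m01"]/M["m00"]);print(c,np.round(u,1),cv2.boundingRect(g),plane("top",*u,.088).round(4))
o=observe();print(o["position"],o["width"])
E
python3 look.py 7
```

```text
green [364.5 220.1] (359, 215, 12, 12) [ 0.5817 -0.1154  0.088 ]
red [388.4 223.3] (382, 218, 13, 12) [ 0.574  -0.1722  0.088 ]
[0.58814515 0.18912671 0.19987852] 0.6523626820103464
```

View pics/g7.png

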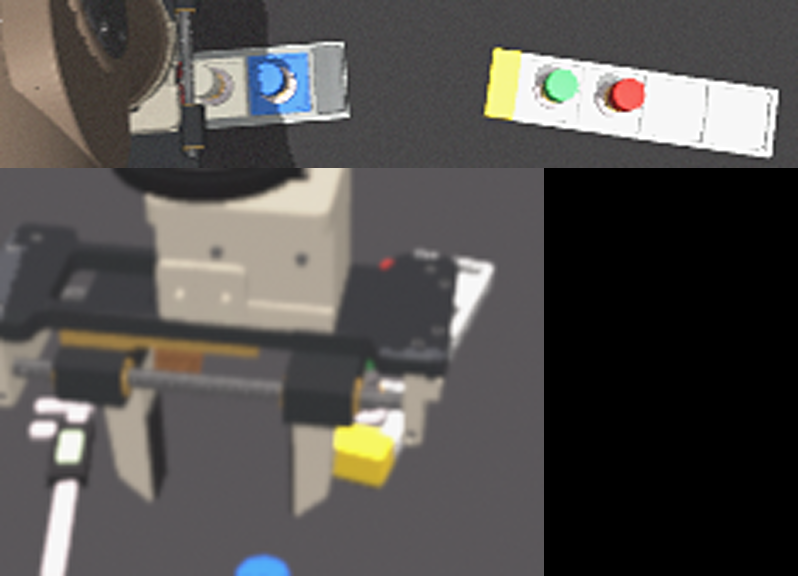

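Green and red stand upright in bays 1 and 2 (top pixels (364.5,220) and (388,223)). White is next.

Request:
drive_tool(increments=[{"grip": -0.3,"tx": 0,"ty": 0.007,"tz": -0.1,"turn": 0},{"grip": -0.3,"tx": 0,"ty": 0.007,"tz": -0.18,"turn": 0},{"grip": -0.3,"tx": 0,"ty": 0.007,"tz": -0.25,"turn": 0},{"grip": -0.3,"tx": 0,"ty": 0.007,"tz": -0.3,"turn": 0},{"grip": -0.3,"tx": 0,"ty": 0.007,"tz": -0.341,"turn": 0},{"grip": -0.3,"tx": 0,"ty": 0.007,"tz": -0.341,"turn": 0},{"grip": -0.3,"tx": 0,"ty": 0.007,"tz": -0.341,"turn": 0},{"grip": 0.3,"tx": 0,"ty": 0.007,"tz": -0.341,"turn": 0},{"grip": 0.6,"tx": 0,"ty": 0.007,"tz": -0.341,"turn": 0},{"grip": 1,"tx": 0,"ty": 0.007,"tz": -0.341,"turn": 0},{"grip": 1,"tx": 0,"ty": 0.007,"tz": -0.341,"turn": 0},{"grip": 1,"tx": 0,"ty": 0.007,"tz": -0.341,"turn": 0},{"grip": 1,"tx": 0,"ty": 0.007,"tz": -0.341,"turn": 0}])

```text
clock: 17.7
position: [0.5884, 0.1921, 0.0638]
ee_rot: [2.134, 2.304, 0.01]
force: [-0.7, 0.8, 3.3]
width: 0.302
```

Request:
drive_tool(increments=[{"grip": 1,"tx": 0,"ty": 0,"tz": 0.05,"turn": 0},{"grip": 1,"tx": 0,"ty": 0,"tz": 0.12,"turn": 0},{"grip": 1,"tx": 0,"ty": 0,"tz": 0.22,"turn": 0},{"grip": 1,"tx": 0,"ty": 0,"tz": 0.34,"turn": 0},{"grip": 1,"tx": 0,"ty": 0,"tz": 0.34,"turn": 0},{"grip": 1,"tx": 0,"ty": -0.08,"tz": 0.34,"turn": -0.1},{"grip": 1,"tx": -0.02,"ty": -0.18,"tz": 0.34,"turn": -0.217},{"grip": 1,"tx": -0.054,"ty": -0.28,"tz": 0.34,"turn": -0.217},{"grip": 1,"tx": -0.054,"ty": -0.38,"tz": 0.34,"turn": -0.217},{"grip": 1,"tx": -0.054,"ty": -0.48,"tz": 0.34,"turn": -0.217},{"grip": 1,"tx": -0.054,"ty": -0.58,"tz": 0.34,"turn": -0.217},{"grip": 1,"tx": -0.054,"ty": -0.68,"tz": 0.34,"turn": -0.217},{"grip": 1,"tx": -0.054,"ty": -0.78,"tz": 0.34,"turn": -0.217},{"grip": 1,"tx": -0.054,"ty": -0.88,"tz": 0.34,"turn": -0.217},{"grip": 1,"tx": -0.054,"ty": -0.96,"tz": 0.34,"turn": -0.217},{"grip": 1,"tx": -0.054,"ty": -1.0,"tz": 0.34,"turn": -0.217},{"grip": 1,"tx": -0.054,"ty": -1.0,"tz": 0.34,"turn": -0.217},{"grip": 1,"tx": -0.054,"ty": -1.0,"tz": 0.34,"turn": -0.217}])

```text
clock: 19.5
position: [0.5667, -0.2066, 0.1991]
ee_rot: [2.382, 2.048, 0.01]
force: [0.5, 1.3, -1.9]
width: 0.299
```

Request:
drive_tool(increments=[{"grip": 1,"tx": 0,"ty": -0.067,"tz": 0,"turn": 0},{"grip": 1,"tx": 0,"ty": -0.067,"tz": 0,"turn": 0},{"grip": 1,"tx": 0,"ty": -0.067,"tz": -0.08,"turn": 0},{"grip": 1,"tx": 0,"ty": -0.067,"tz": -0.16,"turn": 0},{"grip": 1,"tx": 0,"ty": -0.067,"tz": -0.22,"turn": 0},{"grip": 1,"tx": 0,"ty": -0.067,"tz": -0.27,"turn": 0},{"grip": 1,"tx": 0,"ty": -0.067,"tz": -0.3,"turn": 0},{"grip": 1,"tx": 0,"ty": -0.067,"tz": -0.32,"turn": 0},{"grip": 1,"tx": 0,"ty": -0.067,"tz": -0.33,"turn": 0},{"grip": 1,"tx": 0,"ty": -0.067,"tz": -0.336,"turn": 0},{"grip": 1,"tx": 0,"ty": -0.067,"tz": -0.339,"turn": 0},{"grip": 1,"tx": 0,"ty": -0.067,"tz": -0.341,"turn": 0},{"grip": 1,"tx": 0,"ty": -0.067,"tz": -0.342,"turn": 0},{"grip": 1,"tx": 0,"ty": -0.067,"tz": -0.342,"turn": 0}])

```text
clock: 20.9
position: [0.5669, -0.2335, 0.0626]
ee_rot: [2.382, 2.048, 0.01]
force: [-0.4, 0.3, -2.7]
width: 0.304
```

Request:
drive_tool(increments=[{"grip": 1,"tx": 0,"ty": 0,"tz": -0.002,"turn": 0},{"grip": 1,"tx": 0,"ty": 0,"tz": -0.003,"turn": 0},{"grip": 1,"tx": 0,"ty": 0,"tz": -0.003,"turn": 0},{"grip": 1,"tx": 0,"ty": 0,"tz": -0.003,"turn": 0}])

```text
clock: 21.3
position: [0.5671, -0.2336, 0.0618]
ee_rot: [2.381, 2.047, 0.011]
force: [-1.1, -0.3, 4.6]
width: 0.3
```

Request:
drive_tool(increments=[{"grip": 0.3,"tx": 0,"ty": 0,"tz": 0.001,"turn": 0},{"grip": 0,"tx": 0,"ty": 0,"tz": 0.001,"turn": 0},{"grip": -0.3,"tx": 0,"ty": 0,"tz": 0.001,"turn": 0},{"grip": -0.3,"tx": 0,"ty": 0,"tz": 0.001,"turn": 0},{"grip": -0.3,"tx": 0,"ty": 0,"tz": 0.001,"turn": 0},{"grip": -0.3,"tx": 0,"ty": 0,"tz": 0.05,"turn": 0},{"grip": -0.3,"tx": 0,"ty": 0,"tz": 0.12,"turn": 0},{"grip": -0.3,"tx": 0,"ty": 0,"tz": 0.22,"turn": 0},{"grip": -0.3,"tx": 0,"ty": 0,"tz": 0.3,"turn": 0},{"grip": -0.3,"tx": 0,"ty": 0.1,"tz": 0.345,"turn": 0.1},{"grip": -0.3,"tx": 0.055,"ty": 0.22,"tz": 0.345,"turn": 0.217},{"grip": -0.3,"tx": 0.055,"ty": 0.34,"tz": 0.345,"turn": 0.217},{"grip": -0.3,"tx": 0.055,"ty": 0.46,"tz": 0.345,"turn": 0.217},{"grip": -0.3,"tx": 0.055,"ty": 0.58,"tz": 0.345,"turn": 0.217},{"grip": -0.3,"tx": 0.055,"ty": 0.7,"tz": 0.345,"turn": 0.217},{"grip": -0.3,"tx": 0.055,"ty": 0.82,"tz": 0.345,"turn": 0.217},{"grip": -0.3,"tx": 0.055,"ty": 0.922,"tz": 0.345,"turn": 0.217},{"grip": -0.3,"tx": 0.055,"ty": 0.922,"tz": 0.345,"turn": 0.217},{"grip": -0.3,"tx": 0.055,"ty": 0.922,"tz": 0.345,"turn": 0.217},{"grip": -0.3,"tx": 0.055,"ty": 0.922,"tz": 0.345,"turn": 0.217}])

```text
clock: 23.3
position: [0.5892, 0.1335, 0.1998]
ee_rot: [2.136, 2.302, 0.01]
force: [-0.0, 0.6, 0.6]
width: 0.649
```

```bash
python3 look.py 8
```

```text
green [364.5 220.1] (359, 215, 12, 12) [ 0.5817 -0.1155  0.088 ]
red [388.4 223.4] (382, 218, 13, 12) [ 0.5737 -0.1722  0.088 ]
[0.58928725 0.13318614 0.19990799] 0.6459447298568367
```

View pics/g8.png

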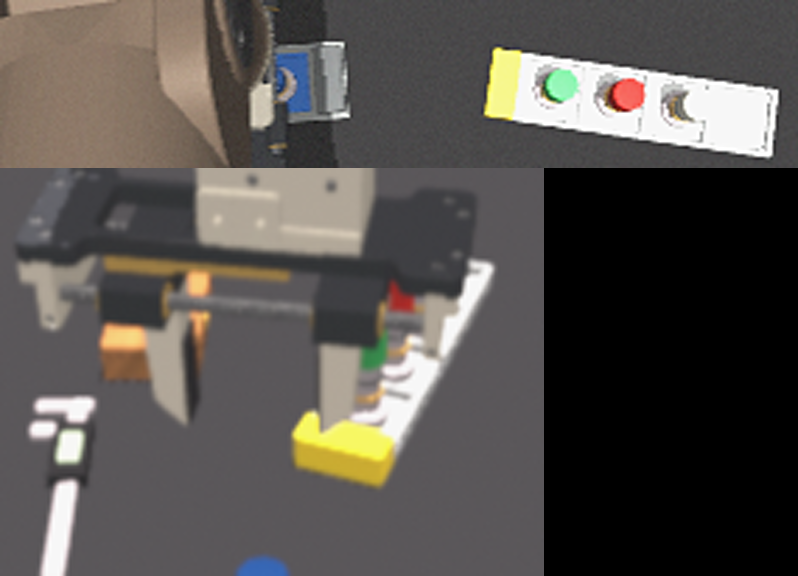

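White is upright in bay 3 (foot at about (683,104) in the crop). Blue is last.

Request:
drive_tool(increments=[{"grip": -0.3,"tx": 0,"ty": 0.004,"tz": -0.1,"turn": 0},{"grip": -0.3,"tx": 0,"ty": 0.004,"tz": -0.18,"turn": 0},{"grip": -0.3,"tx": 0,"ty": 0.004,"tz": -0.25,"turn": 0},{"grip": -0.3,"tx": 0,"ty": 0.004,"tz": -0.3,"turn": 0},{"grip": -0.3,"tx": 0,"ty": 0.004,"tz": -0.341,"turn": 0},{"grip": -0.3,"tx": 0,"ty": 0.004,"tz": -0.341,"turn": 0},{"grip": -0.3,"tx": 0,"ty": 0.004,"tz": -0.341,"turn": 0},{"grip": 0.3,"tx": 0,"ty": 0.004,"tz": -0.341,"turn": 0},{"grip": 0.6,"tx": 0,"ty": 0.004,"tz": -0.341,"turn": 0},{"grip": 1,"tx": 0,"ty": 0.004,"tz": -0.341,"turn": 0},{"grip": 1,"tx": 0,"ty": 0.004,"tz": -0.341,"turn": 0},{"grip": 1,"tx": 0,"ty": 0.004,"tz": -0.341,"turn": 0},{"grip": 1,"tx": 0,"ty": 0.004,"tz": -0.341,"turn": 0}])

```text
clock: 24.7
position: [0.5895, 0.1349, 0.0638]
ee_rot: [2.137, 2.301, 0.011]
force: [-0.2, 0.2, 2.8]
width: 0.301
```

Request:
drive_tool(increments=[{"grip": 1,"tx": 0,"ty": 0,"tz": 0.05,"turn": 0},{"grip": 1,"tx": 0,"ty": 0,"tz": 0.12,"turn": 0},{"grip": 1,"tx": 0,"ty": 0,"tz": 0.22,"turn": 0},{"grip": 1,"tx": 0,"ty": 0,"tz": 0.34,"turn": 0},{"grip": 1,"tx": 0,"ty": 0,"tz": 0.34,"turn": 0},{"grip": 1,"tx": 0,"ty": -0.08,"tz": 0.34,"turn": -0.1},{"grip": 1,"tx": -0.03,"ty": -0.18,"tz": 0.34,"turn": -0.217},{"grip": 1,"tx": -0.078,"ty": -0.28,"tz": 0.34,"turn": -0.217},{"grip": 1,"tx": -0.078,"ty": -0.38,"tz": 0.34,"turn": -0.217},{"grip": 1,"tx": -0.078,"ty": -0.48,"tz": 0.34,"turn": -0.217},{"grip": 1,"tx": -0.078,"ty": -0.58,"tz": 0.34,"turn": -0.217},{"grip": 1,"tx": -0.078,"ty": -0.68,"tz": 0.34,"turn": -0.217},{"grip": 1,"tx": -0.078,"ty": -0.78,"tz": 0.34,"turn": -0.217},{"grip": 1,"tx": -0.078,"ty": -0.88,"tz": 0.34,"turn": -0.217},{"grip": 1,"tx": -0.078,"ty": -0.96,"tz": 0.34,"turn": -0.217},{"grip": 1,"tx": -0.078,"ty": -1.0,"tz": 0.34,"turn": -0.217},{"grip": 1,"tx": -0.078,"ty": -1.0,"tz": 0.34,"turn": -0.217},{"grip": 1,"tx": -0.078,"ty": -1.0,"tz": 0.34,"turn": -0.217}])

```text
clock: 26.5
position: [0.5582, -0.2638, 0.199]
ee_rot: [2.384, 2.045, 0.011]
force: [0.5, 0.4, -3.0]
width: 0.303
```

Request:
drive_tool(increments=[{"grip": 1,"tx": 0,"ty": -0.067,"tz": 0,"turn": 0},{"grip": 1,"tx": 0,"ty": -0.067,"tz": 0,"turn": 0},{"grip": 1,"tx": 0,"ty": -0.067,"tz": -0.08,"turn": 0},{"grip": 1,"tx": 0,"ty": -0.067,"tz": -0.16,"turn": 0},{"grip": 1,"tx": 0,"ty": -0.067,"tz": -0.22,"turn": 0},{"grip": 1,"tx": 0,"ty": -0.067,"tz": -0.27,"turn": 0},{"grip": 1,"tx": 0,"ty": -0.067,"tz": -0.3,"turn": 0},{"grip": 1,"tx": 0,"ty": -0.067,"tz": -0.32,"turn": 0},{"grip": 1,"tx": 0,"ty": -0.067,"tz": -0.33,"turn": 0},{"grip": 1,"tx": 0,"ty": -0.067,"tz": -0.336,"turn": 0},{"grip": 1,"tx": 0,"ty": -0.067,"tz": -0.339,"turn": 0},{"grip": 1,"tx": 0,"ty": -0.067,"tz": -0.341,"turn": 0},{"grip": 1,"tx": 0,"ty": -0.067,"tz": -0.342,"turn": 0},{"grip": 1,"tx": 0,"ty": -0.067,"tz": -0.342,"turn": 0}])

```text
clock: 27.9
position: [0.5584, -0.2907, 0.0625]
ee_rot: [2.384, 2.045, 0.012]
force: [0.2, -0.2, -2.6]
width: 0.3
```

Request:
drive_tool(increments=[{"grip": 1,"tx": 0,"ty": 0,"tz": -0.002,"turn": 0},{"grip": 1,"tx": 0,"ty": 0,"tz": -0.003,"turn": 0},{"grip": 1,"tx": 0,"ty": 0,"tz": -0.003,"turn": 0},{"grip": 1,"tx": 0,"ty": 0,"tz": -0.003,"turn": 0}])

```text
clock: 28.3
position: [0.5586, -0.2909, 0.0618]
ee_rot: [2.384, 2.045, 0.012]
force: [-1.5, 0.2, 5.1]
width: 0.297
```

Contact again (5 N). Releasing, lifting, and backing well away to clear the view.

Request:
drive_tool(increments=[{"grip": 0.3,"tx": 0,"ty": 0,"tz": 0.001,"turn": 0},{"grip": 0,"tx": 0,"ty": 0,"tz": 0.001,"turn": 0},{"grip": -0.3,"tx": 0,"ty": 0,"tz": 0.001,"turn": 0},{"grip": -0.3,"tx": 0,"ty": 0,"tz": 0.001,"turn": 0},{"grip": -0.3,"tx": 0,"ty": 0,"tz": 0.001,"turn": 0},{"grip": -0.3,"tx": 0,"ty": 0,"tz": 0.05,"turn": 0},{"grip": -0.3,"tx": 0,"ty": 0,"tz": 0.12,"turn": 0},{"grip": -0.3,"tx": 0,"ty": 0,"tz": 0.22,"turn": 0},{"grip": -0.3,"tx": 0,"ty": 0,"tz": 0.34,"turn": 0},{"grip": -0.3,"tx": 0,"ty": 0,"tz": 0.4,"turn": 0},{"grip": -0.3,"tx": 0,"ty": -0.1,"tz": 0.4,"turn": 0},{"grip": -0.3,"tx": 0,"ty": -0.2,"tz": 0.4,"turn": 0},{"grip": -0.3,"tx": -0.1,"ty": -0.3,"tz": 0.4,"turn": 0},{"grip": -0.3,"tx": -0.2,"ty": -0.4,"tz": 0.4,"turn": 0},{"grip": -0.3,"tx": -0.3,"ty": -0.5,"tz": 0.4,"turn": 0},{"grip": -0.3,"tx": -0.3,"ty": -0.5,"tz": 0.4,"turn": 0},{"grip": -0.3,"tx": -0.3,"ty": -0.5,"tz": 0.4,"turn": 0}])

```text
clock: 30.0
position: [0.4342, -0.4946, 0.2221]
ee_rot: [2.391, 2.036, 0.009]
force: [0.8, 0.9, -1.0]
width: 0.648
```

```bash
python3 look.py 9; python3 - <<'E'
from h import *
a=cv2.imread("pics/top9.png")[:300];b=cv2.imread("pics/side9.png")[100:390,200:420]
b=cv2.resize(b,None,fx=2,fy=2,interpolation=2)[:580]; a=cv2.resize(a[130:280,160:460],None,fx=1.15,fy=1.15); a=cv2.copyMakeBorder(a,0,b.shape[0]-a.shape[0],0,0,0)
cv2.imwrite("pics/f9.png",np.hstack([a,b])); print(np.hstack([a,b]).shape)
E
```

```text
green [364.5 220.1] (359, 215, 12, 12) [ 0.5817 -0.1154  0.088 ]
red [388.4 223.3] (382, 218, 13, 12) [ 0.574  -0.1723  0.088 ]
blue [437.8 230.8] (430, 225, 16, 12) [ 0.556  -0.2898  0.088 ]
[ 0.43872305 -0.49076531  0.22166901] 0.6497366681495105
(580, 785, 3)
```

View pics/f9.png

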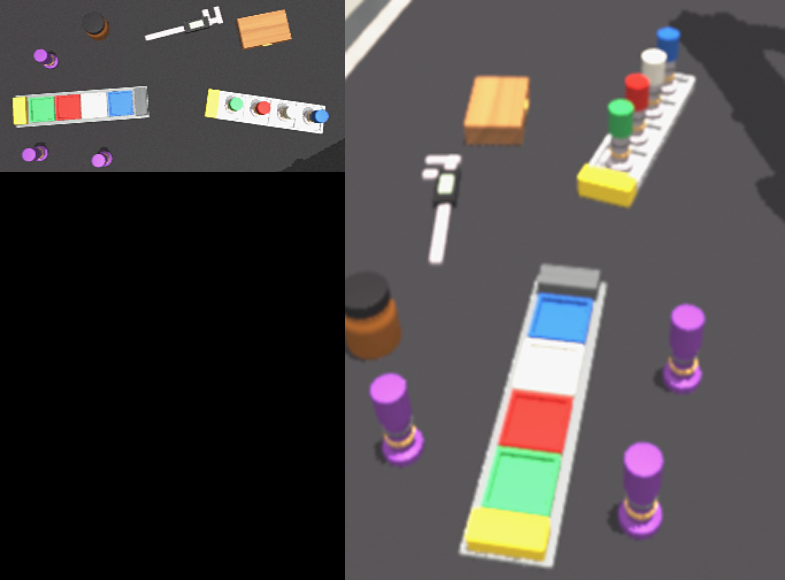

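All four samples stand upright in the rack in the right order, the seats are empty, and the bystanders and purple look-alikes haven't been disturbed. The gripper is clear, so I'm handing in.

```bash
python3 -c "
from cell import *
print(observe()['dq'].round(3)); print(sign_off())"
```

```text
[-0.034  0.003 -0.024 -0.004 -0.003  0.002 -0.001]
the job is handed in; nothing more can be done
None
```

I moved the four samples one at a time into the rack. From its yellow end they now stand green, red, white, blue, the same order as on the carrier. I signed off at about 30 s of the 109 s allowed.

- **Placement:** the last pictures show all four upright, one per bay, with the seats empty. The top view put green, red and blue within about 3 mm of their bay centres. I could only check white by eye, because its cap blends into the rack.
- **Set-down:** each sample made contact at 5–9 N, at the expected height.
- **Bystanders:** the caliper, jar, box and purple look-alikes look unmoved.
- **Disagreements:** the two cameras differed by 2–4 mm, well inside the 10 mm clearance in each bay. One move call was refused for missing fields, and nothing moved.
- **At sign-off:** the arm was clear of everything but still settling slightly, at most 0.034 rad/s.

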